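# Turn the die carriage end for end

### The arm

A 6-joint arm with a two-finger parallel gripper is mounted at the origin on a cart in front of the work surface, level with it; the furniture and walls round the work are solid. World frame = base frame: x ahead of the robot, y to its left, z up, the work surface at z = 0. Lengths are in mm, angles in rad, forces in N, time in s.
With the tool pointing down it reaches from about 300 to 1000 mm from the base axis. Payload 5.1 kg.
Tool frame: the origin (TCP) lies at the very end of the fingers, on their centre line; the grasp point (between the pads) lies 19 mm behind it; z points along the fingers, y is the direction in which the jaws open and shut (so a half turn about z gives the same grasp; the last joint's range is limited). The gripper opens to 95 mm and grips with 3 to 60 N. Pads are 20 mm wide; open, the fingers measure 119 mm over their backs; the gripper's body (75 mm by 180 mm) begins 59 mm behind the grasp point.
Start: joints at [1.067, 0.124, 1.65, -0, 1.367, -0.083], TCP at [265.538, 593.274, 214.656] pointing down, gripper open.
Joint ranges: [-2.61, 2.61], [-1.02, 2.33], [0.03, 2.71], [-1.35, 4.49], [0.32, 2.68], [-2.91, 2.91]. Speed limits (rad/s): [2.57, 2.57, 3.14, 3.14, 3.14, 3.14].

### API

Orientations are given as a unit quaternion [w, x, y, z].
In Python, from cell import monitor, viewer, finish_job, spotter gives the robot as it stands.
- The arm moves only by the tool servo_tool, never from a script. Its argument "targets" is one flat list of numbers, 7 for each row, row after row: the shift along the tool's x, y, z in mm, then the turn, a rotation vector about the tool's x, y, z in rad, then the closure, from 0 (fully open) to 1 (shut). A call has 1 to 12 rows; each row is the pose to reach, as a shift and turn from the pose commanded when the call began, along the tool's axes at that moment; what a row does not reach only later rows make up. A row lasts 1/12 s, in which the tool goes at most 41.7 mm and 7.16 degrees, less where a joint would pass 70% of its speed; a pose out of reach is approached as far as the arm can. A call with a gripper value outside its range is refused whole. The fingers move at their own pace and stop on an object; "grip_force" is the grip in N (left out, the last holds). Time passes only in rows, so rows that repeat a pose let the fingers close. It gives the time, the measured TCP pose, the force and the opening at its end, in the units of the state.
- monitor.get_obs(): the state, without advancing time (a new reading comes with each control period).
- viewer.snapshot(name): name is "scene" or "top" or "wrist"; returns a dict with "pixels" (384x512x3 uint8, red, green, blue), "z_map" (384x512 float32, mm along the optical axis (not along the pixel's ray), 0 where there is no reading), "vfov" (degrees; the focal length in pixels is half the picture's height over the tangent of half this angle, whatever the lens; pixels are square), "cx", "cy" (the principal point, pixels), "D" ([k1, k2, p1, p2, k3] as OpenCV has them; the pictures are not rectified), "rvec" (rotation vector, rad) and "tvec" (3), from world to camera coordinates, as OpenCV has them. Camera axes: x right, y down, z forward; pixel columns grow to the right and rows downward; lengths in mm; the calibration is good to about 2 mm. A picture is of the moment at which its call begins.
- finish_job(): hands the job in, once; it reports no verdict.
Trained networks look in the newest picture that a camera, given by its name, has taken for a name from the list of things; names that differ only in an ending like _2 or _b are one class to them, and where a whole thing is asked for, a point or a joint stands for the part that bears it (a point fixed in the world has none). Each returns a list of dicts, best first, with "score" (0 to 1); they miss things now and then, are a little off and sometimes report something else, mostly with a low value. They report only what shows in the picture. A call takes as long as a camera call. They do not tell look-alikes from the thing itself.
- spotter.look_for(camera, target): "bbox" ([centre column, centre row, width, height] as shares, 0 to 1, of the picture: columns of its width, rows of its height, round what is visible of it).
- spotter.place_of(camera, target): "point" ([column, row] as shares, 0 to 1, of the picture: columns of its width, rows of its height: a listed point, or the origin of a listed thing).
The state is a dict: "t": time; "joint_pos": joint angles; "qvel": joint speeds; "tau": joint torques, N m; "ee_pos": TCP position; "ee_rot": TCP orientation; "contact_force": force on the tool from outside, world axes, zero at the start; "torque": the same for the moment, N m; "opening": opening from 0.0 (shut) to 1.0 (fully open).
Only numpy, scipy, OpenCV 4.12 (cv2) and the standard library are available. Lean on these libraries where they do the work, as an engineer would, in place of code of your own. Each camera call takes 0.05 s, during which the arm holds its last target.

### The job

The die carriage sits in its nest the wrong way round, with the notched die next to the turntable. Line the turntable up with the nest, draw the carriage out onto the middle of it, swing it round, and push the carriage back fully home against the back stop, so that the flat-topped ridged die is now next to the turntable and the notched one deep in the nest. Slide the carriage, do not lift it, and leave the bottles and other things round about standing where they are.

Things in the scene. Friction and masses are not known exactly. Their poses are not given: they have to be found in the camera images.
- turner: Die turner bolted to the bench: a round turntable and beside it a straight nest (slot) in line with its pivot. Origin on the bench under the pivot; +x points from the pivot into the nest, z up. Turntable top and nest floor are both 12 mm above the bench: the carriage's running surface.
- nest_mouth (a point): Middle of the nest's mouth, on its floor, 104 mm from the pivot. From here the nest runs 142 mm along the turner's +x to its back stop. It is 80 mm wide between walls with rounded noses; gib strips on the walls (tops 36 mm above the bench) overhang the carriage's runners, leaving 66 mm open above, so the carriage can only slide along x.
- pivot (a point): Centre of the turntable, on its top face, 12 mm above the bench (on the turner's x = y = 0).
- home (a point): Where the centre of the carriage lies when it is fully home in the nest against the back stop: 176 mm from the pivot along the turner's +x axis.
- turntable (a joint): Turntable angle, rad, growing anticlockwise from above. Solid stops at 0 and 3.1416; at both its rails are in line with the nest. Stays where left; about 2 N at a post turns it. Disc 98 mm radius; two rails 108 mm long, tops 24 mm above the bench, 81 mm apart, open at both ends. The carriage swings clear of the nest if within 15 mm of the disc's middle.
- post_a (a point): Drive post a: round steel post on the turntable, 16 mm diameter, 74 mm from the pivot, top 64 mm above the bench; this point is on its axis, 44 mm above the bench. At angle 0 it is on the turner's +y side, at a half turn on the -y side; on the way it passes the side away from the nest.
- post_b (a point): Drive post b, alike and opposite to post a: on the turner's -y side at 0, on the +y side at a half turn; on the way it passes the side next to the nest.
- carriage_center (a point): Die carriage: flat sled 140 mm long (its x), 76 mm wide, on two round-nosed runners, about 0.5 kg, 2 to 7 N to slide. Deck top 26 mm above the bench. A dark die stands on each end, tops 46 mm above the bench; the deck between them is free from x = -39 to +29 mm, room for a fingertip. Point: its middle, 7 mm above its underside; +x towards the ridged die.
- notched_end (a point): Centre of the die with the V notch in its top: 50 mm wide, 22 mm along the carriage, 50 mm from the carriage's middle on its -x side. At the start this die is at the end of the nest next to the turntable.
- ridged_end (a point): Centre of the flat-topped die with sloping flanks (no notch): 55 mm wide, 34 mm along the carriage, 46 mm from the carriage's middle on its +x side. At the start it is deep in the nest.
- glue_bottle: Glue bottle standing near the turntable on the side away from the nest, 53 mm diameter, 156 mm high; origin at the centre of its foot. A bystander.
- oil_can: Red pump oil can standing behind the nest's back stop, 64 mm body, 165 mm high to its spout; origin near the centre of its foot. A bystander.
- spray_can: Spray can standing beside the nest (its -y side), 59 mm diameter, 198 mm high; origin at the centre of its foot. A bystander.
- packer_short: Hardwood packer lying along the other side of the nest, 48 x 175 x 27 mm; origin at the centre of its underside. A bystander.
- rule_piece3: Bent steel rule offcut standing on edge near the turntable, 41 x 96 x 24 mm; origin at the centre of its underside. A bystander.
- marker_pen: Marker pen lying near the turntable, 122 mm long, 16 mm thick; origin at the centre of its underside. A bystander.
- masking_tape: Roll of masking tape lying flat, 110 mm diameter, 24 mm high; origin at the centre of its underside. A bystander.
- carriage: The same carriage as one object; origin at the middle of its underside, +x towards the ridged die.
There are look-alikes about, which are no part of the job. There is more than one size of the carriage; the job needs the larger.

How it is judged (in metres and radians):
On the way, in this order (a step that is already met when the one before it is completed fails the run):
1. the carriage, the notched die still away from the nest, stands on the middle of the turntable (within 25 mm) (x of carriage_center in the frame of turner between -0.025 and 0.025 m and y of carriage_center in the frame of turner between -0.025 and 0.025 m and x of notched_end in the frame of turner below -0.02 m), for 0.1 s.
2. it stands on the turntable turned end for end, with the notched die towards the nest (x of carriage_center in the frame of turner between -0.025 and 0.025 m and y of carriage_center in the frame of turner between -0.025 and 0.025 m and x of notched_end in the frame of turner above 0.035 m), for 0.1 s.
At the end, for the whole second after the job is handed in: The carriage rests fully home in the nest (its centre within 5 mm of home, in line within 0.06 rad) with the notched die deep in the nest and the ridged die next to the turntable (distance between carriage_center and home below 0.005 m and x of notched_end in the frame of turner above 0.2 m and x of ridged_end in the frame of turner below 0.15 m and angle between the x axis of carriage and the x axis of turner, either way round below 0.06 rad and linear speed of carriage below 0.01 m/s); the robot touches nothing.
It fails at once if the carriage is lifted more than 12 mm off its running surface, or falls off it (height (world z) of carriage_center above 0.031 m or height (world z) of carriage_center below 0.012 m).
It fails at once if the glue bottle, oil can or spray can is shoved more than 30 mm or knocked over (distance of any of glue_bottle, oil_can, spray_can from where it was at the start of the episode above 0.03 m or angle between any of glue_bottle, oil_can, spray_can's own z axis and vertical above 0.5 rad).
It fails at once if the packer, rule piece, marker pen or masking tape is shoved more than 30 mm (distance of any of packer_short, rule_piece3, marker_pen, masking_tape from where it was at the start of the episode above 0.03 m).
It also fails if it takes over 61 s, if anything falls off the work surface, if the arm or the gripper's body presses on something with over 40 N, if the wrist force passes 120 N, or if a joint passes its speed limit or range.

## Working session

There is one attempt and no reset: what is moved stays moved. The work goes in short steps, Python scripts to look and compute and a tool call to move; the robot and the scene stay as the last step left them, time stands still between calls to the robot, and variables do not carry over. Pictures are saved under pics/ and viewed, and the job is handed in when it is done.

Besides the shell and the picture viewer there is one more tool, called after "Emit:" as name(argument=value, ...) on one line, values as JSON. servo_tool: Moves the arm, as the interface text tells. Its arguments: {"type":"object","properties":{"targets":{"type":"array","items":{"type":"number"}},"grip_force":{"type":"number"}},"required":["targets"]}

```bash
ls; mkdir -p pics; cat > h.py <<'E'
import numpy as np, cv2, json
from cell import monitor, viewer, finish_job, spotter
from scipy.spatial.transform import Rotation as R
def snap(n,f=None):
    s=viewer.snapshot(n)
    if f: cv2.imwrite('pics/'+f+'.png',s['pixels'][:,:,::-1])
    return s
def K(s):
    h=s['pixels'].shape[0]; f=h/2/np.tan(np.radians(s['vfov'])/2)
    return np.array([[f,0,s['cx']],[0,f,s['cy']],[0,0,1.]])
def ray(s,uv):
    p=cv2.undistortPoints(np.array([[uv]],float),K(s),np.array(s['D'],float))[0,0]
    Rm=cv2.Rodrigues(np.array(s['rvec'],float))[0]; t=np.array(s['tvec'],float).reshape(3)
    return -Rm.T@t, Rm.T@np.array([p[0],p[1],1.])
def at_z(s,uv,z):
    c,d=ray(s,uv); return c+d*(z-c[2])/d[2]
def at_depth(s,uv):
    c,d=ray(s,uv); return c+d*s['z_map'][int(uv[1]),int(uv[0])]
def proj(s,P):
    return cv2.projectPoints(np.array(P,float).reshape(-1,1,3),np.array(s['rvec'],float),np.array(s['tvec'],float),K(s),np.array(s['D'],float))[0].reshape(-1,2)
def cloud(s):
    h,w=s['z_map'].shape; u,v=np.meshgrid(np.arange(w),np.arange(h))
    p=cv2.undistortPoints(np.stack([u,v],-1).reshape(-1,1,2).astype(float),K(s),np.array(s['D'],float)).reshape(h,w,2)
    z=s['z_map']; C=np.dstack([p[...,0]*z,p[...,1]*z,z])
    Rm=cv2.Rodrigues(np.array(s['rvec'],float))[0]; t=np.array(s['tvec'],float).reshape(3)
    W=(C-t)@Rm; W[z==0]=np.nan; return W
E
python3 - <<'E'
from h import *
print(monitor.get_obs())
for c in ['scene','top','wrist']:
    s=snap(c,c+'0')
    print(c, -cv2.Rodrigues(s['rvec'])[0].T@np.array(s['tvec']).reshape(3))
    for n,z in [('pivot',12),('nest_mouth',12),('home',19),('post_a',44),('post_b',44),('carriage_center',19),('notched_end',36),('ridged_end',36),('glue_bottle',0),('oil_can',0),('spray_can',0),('packer_short',0),('rule_piece3',0),('marker_pen',0),('masking_tape',0)]:
        for d in spotter.place_of(c,n)[:3]:
            uv=np.array(d['point'])*[512,384]
            print(n,round(d['score'],2),uv.round(),at_z(s,uv,z).round())
E
```

```text
pics
{'t': 0.0, 'joint_pos': array([ 1.06739704e+00,  1.24516877e-01,  1.65163631e+00, -1.24623935e-05,
        1.36749416e+00, -8.26283827e-02]), 'qvel': array([ 6.81412707e-05, -7.10200820e-04, -9.00731462e-04,  7.41702564e-04,
       -1.64936720e-04, -6.61536915e-04]), 'tau': array([ 1.51630265e-03, -4.17620373e+01, -3.59923482e+01,  7.74916797e-02,
        4.93975275e-02, -1.66110658e-04]), 'ee_pos': array([265.24484453, 592.7312647 , 213.40170903]), 'ee_rot': array([-2.90896272e-04,  2.08835521e-01,  9.77950239e-01, -9.85321465e-04]), 'contact_force': array([-0.15362352,  0.86302543, -0.5706717 ]), 'torque': array([-0.02596883,  0.05483586, -0.03950629]), 'opening': 0.9983315231563978}
scene [-157.04920417 -680.86901572  748.60030919]
pivot 0.75 [281. 242.] [ 517. -212.   12.]
nest_mouth 0.56 [261. 215.] [570. -99.  12.]
nest_mouth 0.45 [251. 208.] [575. -56.  12.]
nest_mouth 0.19 [258. 209.] [584. -73.  12.]
home 0.73 [247. 201.] [584. -29.  19.]
post_a 0.97 [268. 211.] [ 567. -125.   44.]
post_a 0.9 [293. 251.] [ 481. -277.   44.]
post_a 0.19 [246. 205.] [545. -63.  44.]
post_
[... 1280 characters left out ...]
ched_end 0.97 [160. 111.] [778. 182.  36.]
ridged_end 0.71 [225. 178.] [587.  -9.  36.]
ridged_end 0.55 [154. 131.] [717. 196.  36.]
glue_bottle 0.89 [353. 209.] [ 515. -379.    0.]
oil_can 0.74 [176. 187.] [564. 132.   0.]
spray_can 0.68 [317. 216.] [ 494. -273.    0.]
spray_can 0.6 [253. 140.] [710. -85.   0.]
spray_can 0.45 [311. 164.] [ 643. -255.    0.]
packer_short 0.69 [231. 225.] [461. -30.   0.]
packer_short 0.18 [275. 190.] [ 563. -153.    0.]
rule_piece3 0.54 [298. 271.] [ 336. -221.    0.]
marker_pen 0.8 [310. 163.] [ 645. -252.    0.]
masking_tape 0.72 [353. 160.] [ 659. -379.    0.]
masking_tape 0.18 [311. 164.] [ 643. -256.    0.]
wrist [197.10696081 624.26464372 383.79294687]
```

```bash
python3 - <<'E'
import cv2
for c in ['scene','top']:
    a=cv2.imread(f'pics/{c}0.png'); 
    b=a[120:300,180:400] if c=='scene' else a[90:300,120:400]
    cv2.imwrite(f'pics/{c}0c.png',cv2.resize(b,None,fx=2.8,fy=2.8,interpolation=cv2.INTER_CUBIC))
E
```

```text
(no output)
```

View pics/scene0c.png

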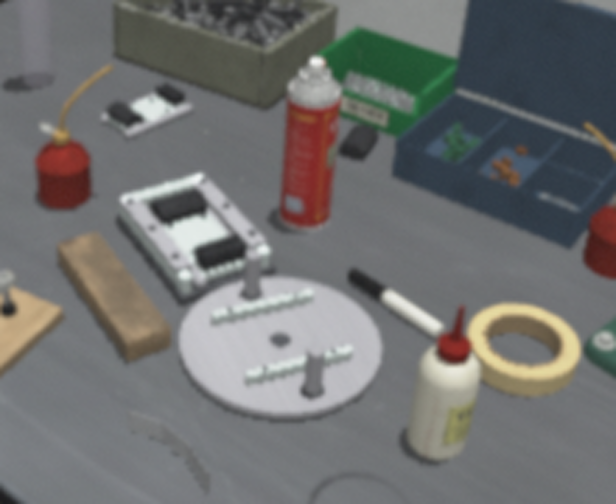

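View pics/top0c.png

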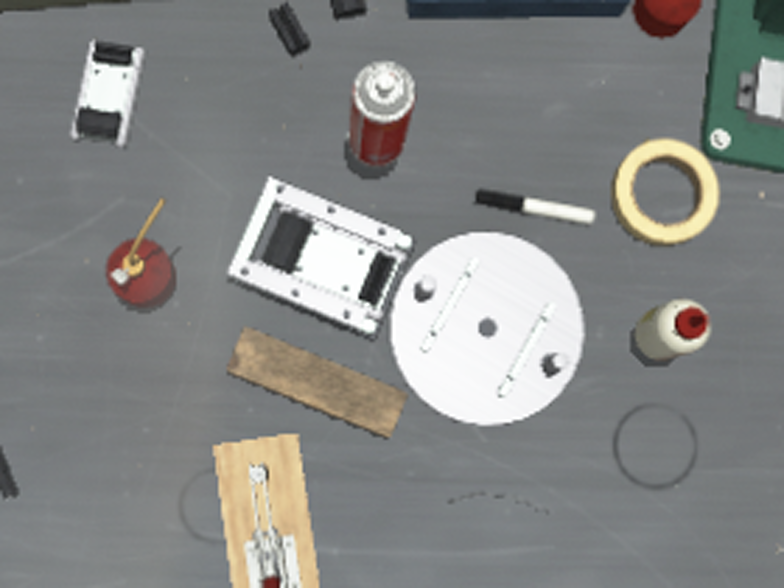

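In the scene and top pictures the job's carriage lies in the nest, at top px (240,180) and scene px (252,203). The look-alikes are:
- a small loose carriage at top px (160,122), scene px (229,165)
- a second red can at scene px (365,245)
- dark loose die blocks at about top px (223,100)

The nest carriage is the larger one. Its narrower (notched) die is nearest the turntable. Next I'll measure the turner frame.

```bash
python3 - <<'E'
from h import *
import warnings; warnings.filterwarnings('ignore')
for c in ['top','scene']:
    s=snap(c); W=cloud(s)
    P=W.reshape(-1,3)
    d=np.hypot(P[:,0]-518,P[:,1]+210)
    m=(d<125)&(P[:,2]>7)&(P[:,2]<20)
    img=np.zeros(m.shape,np.uint8); 
    q=P[m][:,:2]
    # disc hull -> circle
    from scipy.optimize import least_squares
    hull=cv2.convexHull(q.astype(np.float32))[:,0]
    r=least_squares(lambda p:np.hypot(*(hull-p[:2]).T)-98,[518,-210],loss='soft_l1',f_scale=3)
    print(c,'disc',r.x,'resid',np.abs(r.fun).mean(),'z med',np.median(P[m][:,2]))
    mp=(d<95)&(P[:,2]>52)&(P[:,2]<75)
    q=P[mp]; 
    lab=q[:,0]>518
    for l in (0,1): print('post',q[lab==l].mean(0).round(1),(lab==l).sum())
    v=np.array([.37,.93]); rel=P[:,:2]-r.x
    u=rel@v; w=rel@np.array([-.93,.37])
    mw=(u>95)&(u<275)&(abs(w)<75)&(P[:,2]>31)&(P[:,2]<41)
    q=P[mw][:,:2].astype(np.float32)
    rr=cv2.minAreaRect(q); print('nest',rr, cv2.boxPoints(rr).round(1).tolist(), mw.sum())
s=snap('top'); im=s['pixels'][:,:,::-1].copy()
b=cv2.resize(im[150:230,205:340],None,fx=5.8,fy=5.8,interpolation=cv2.INTER_CUBIC); cv2.imwrite('pics/crop1.png',b)
E
```

```text
top disc [ 519.79012141 -202.41502854] resid 7.296219600697272 z med 11.603243784129724
post [ 480.3 -268.2   61.5] 25
post [ 552.2 -139.8   62.9] 28
nest ((582.61572265625, -34.19657897949219), (155.046142578125, 106.56982421875), 68.56161499023438) [[504.70001220703125, -86.9000015258789], [603.9000244140625, -125.80000305175781], [660.5, 18.5], [561.4000244140625, 57.400001525878906]] 951
scene disc [ 515.55095561 -202.33124523] resid 10.955310830013088 z med 12.233240400289901
post [ 479.3 -274.4   60.2] 41
post [ 549.4 -145.2   58.8] 29
nest ((581.6201171875, -38.91742706298828), (156.7318115234375, 107.52591705322266), 68.99729919433594) [[503.29998779296875, -92.80000305175781], [603.7000122070312, -131.3000030517578], [659.9000244140625, 15.0], [559.5, 53.5]] 583
```

View pics/crop1.png

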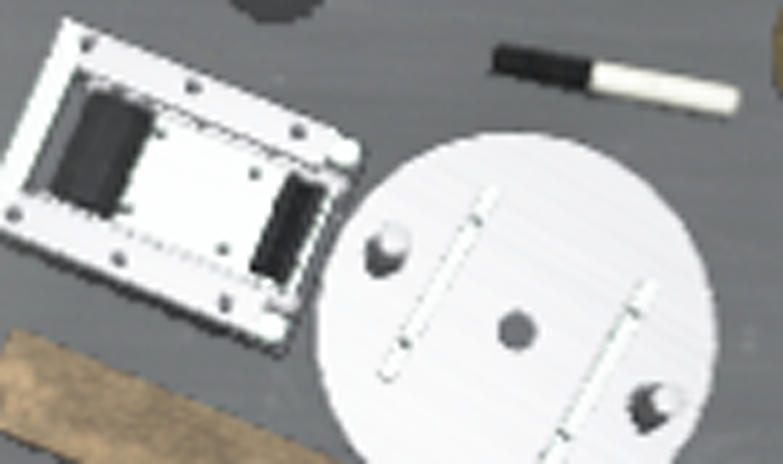

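```bash
cat >> h.py <<'E'
def pose():
    o=monitor.get_obs(); w,x,y,z=o['ee_rot']; return np.array(o['ee_pos']),R.from_quat([x,y,z,w])
def rel(p,yaw):
    """shift in tool axes and rotvec to reach world p with tool down and yaw deg"""
    q,r=pose(); r2=R.from_euler('z',yaw,degrees=True)*R.from_euler('x',180,degrees=True)
    return r.inv().apply(np.array(p)-q).round(1), (r.inv()*r2).as_rotvec().round(4)
E
python3 - <<'E'
from h import *
s=snap('wrist'); p,r=pose()
Rm=cv2.Rodrigues(s['rvec'])[0]; c=-Rm.T@np.array(s['tvec']).reshape(3)
print('cam in tool',r.inv().apply(c-p),'axes in tool',r.inv().apply(Rm).round(3))
print(rel((548,-130,330),69), s['vfov'])
E
```

```text
cam in tool [  75.11130953    0.338545   -169.16098665] axes in tool [[-0.     1.    -0.   ]
 [-0.963 -0.    -0.268]
 [-0.268  0.     0.963]]
(array([-553.3, -544.8, -115.4]), array([-0.    , -0.    ,  1.5165])) 64.78168479627973
```

```bash
python3 - <<'E'
from h import *
print(rel((548,-130,225),69))
E
```

```text
(array([-553.3, -544.8,  -10.4]), array([-0.    , -0.    ,  1.5165]))
```

Emit:
servo_tool(targets=[-28,-27,-2,0,0,0.1,0.65,-56,-54,-4,0,0,0.2,0.65,-84,-81,-6,0,0,0.3,0.65,-112,-108,-8,0,0,0.4,0.65,-140,-135,-10,0,0,0.5,0.65,-168,-163,-10,0,0,0.6,0.65,-196,-190,-10,0,0,0.7,0.65,-224,-218,-10,0,0,0.8,0.65,-252,-246,-10,0,0,0.9,0.65,-280,-274,-10,0,0,1.0,0.65,-308,-302,-10,0,0,1.1,0.65,-336,-329,-10,0,0,1.2,0.65])

```text
t: 3.6
ee_pos: [438.1, 153.9, 225.1]
ee_rot: [0.0, 0.726, 0.687, 0.001]
contact_force: [0.4, 0.3, -0.2]
opening: 0.354
```

```bash
python3 - <<'E'
from h import *
print(rel((548,-130,225),69))
E
```

```text
(array([-2.774e+02,  1.253e+02,  1.000e-01]), array([ 0.0011, -0.0005,  0.3118]))
```

Emit:
servo_tool(targets=[-35,16,0,0,0,0.06,0.65,-70,32,0,0,0,0.12,0.65,-105,47,0,0,0,0.18,0.65,-140,63,0,0,0,0.24,0.65,-175,79,0,0,0,0.31,0.65,-210,95,0,0,0,0.31,0.65,-245,111,0,0,0,0.31,0.65,-277,125,0,0,0,0.31,0.65,-277,125,0,0,0,0.31,0.65,-277,125,0,0,0,0.31,0.65])

```text
t: 4.43
ee_pos: [548.9, -128.6, 224.4]
ee_rot: [-0.0, 0.823, 0.568, -0.0]
contact_force: [0.1, -0.5, 0.4]
opening: 0.353
```

```bash
python3 - <<'E'
from h import *
import pickle
s=snap('wrist','w1'); pickle.dump(s,open('w1.pkl','wb'))
for n,z in [('pivot',12),('nest_mouth',12),('home',19),('post_a',44),('carriage_center',19),('notched_end',36),('ridged_end',36)]:
    for d in spotter.place_of('wrist',n)[:2]:
        uv=np.array(d['point'])*[512,384]
        print(n,round(d['score'],2),uv.round(1),at_z(s,uv,z).round(1))
print(pose()[0], monitor.get_obs()['t'])
E
```

```text
pivot 0.83 [254.  227.4] [ 515.5 -203.2   12. ]
pivot 0.21 [255.2  48.8] [596.3   3.4  12. ]
nest_mouth 0.6 [258.4 152.5] [ 557.2 -110.3   12. ]
home 0.7 [248.3 288.3] [ 476.2 -283.6   19. ]
post_a 0.84 [265.5 181.5] [ 554.4 -141.2   44. ]
post_a 0.67 [249.5 289.3] [ 483.7 -270.5   44. ]
carriage_center 0.59 [369.8  92.3] [705.1 -89.6  19. ]
carriage_center 0.57 [258.   93.1] [581.9 -43.6  19. ]
notched_end 0.64 [256.3 140. ] [561.2 -92.4  36. ]
notched_end 0.36 [266.4 183.1] [ 554.2 -145.3   36. ]
ridged_end 0.56 [254.9  49.3] [594.6  -0.9  36. ]
[ 548.72057096 -126.22808362  224.88717408] 4.8333
```

View pics/w1.png

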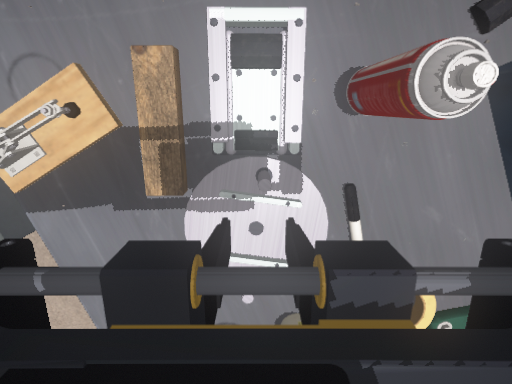

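```bash
python3 - <<'E'
from h import *
import pickle, warnings; warnings.filterwarnings('ignore')
s=pickle.load(open('w1.pkl','rb'))
g=s['pixels']
b=np.hstack([cv2.resize(g[0:160,195:320,::-1],None,fx=3.5,fy=3.5,interpolation=cv2.INTER_CUBIC)]); cv2.imwrite('pics/w1a.png',b)
print('hub',at_z(s,(256.3,228),12))
W=cloud(s).reshape(-1,3)
v=np.array([np.cos(1.2),np.sin(1.2)])
rel_=W[:,:2]-[516,-206]; u=rel_@v; w=rel_@[-v[1],v[0]]
m=(u>95)&(u<275)&(abs(w)<70)&(W[:,2]>32)&(W[:,2]<40)
rr=cv2.minAreaRect(W[m][:,:2].astype(np.float32)); print(rr,m.sum())
# post b
m=(np.hypot(*rel_.T)<95)&(W[:,2]>58)&(W[:,2]<70)
print('post',W[m].mean(0),m.sum())
for r0 in (12,): 
  m=(np.hypot(*rel_.T)<110)&(W[:,2]>8)&(W[:,2]<15); print(np.median(W[m][:,2]))
E
```

```text
hub [ 518.12527252 -205.08304241   12.        ]
((584.970458984375, -28.520721435546875), (141.91714477539062, 106.01354217529297), 69.01416778564453) 6348
post [ 527.56735006 -185.99095596   62.69355032] 232
10.965004027967744
```

View pics/w1a.png

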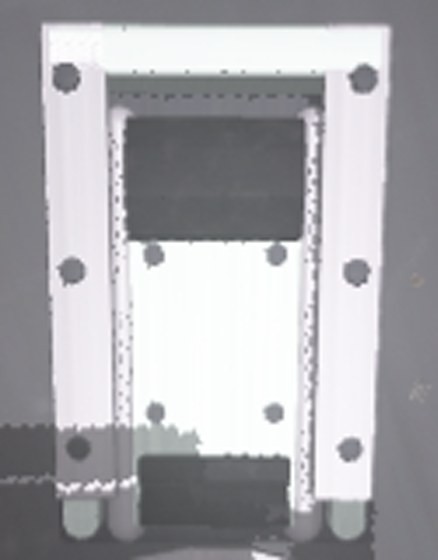

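```bash
python3 - <<'E'
from h import *
print(pose()[0],rel((553.9,-140.3,32),61))
E
```

```text
[ 548.72057096 -126.22808362  224.88717408] (array([-11.4,   9.7, 192.9]), array([ 4.000e-04, -1.000e-04,  1.476e-01]))
```

Emit:
servo_tool(targets=[-5,5,38,0,0,0.07,0.65,-10,9,76,0,0,0.145,0.65,-10,9,114,0,0,0.145,0.65,-10,9,150,0,0,0.145,0.65,-10,9,150,0,0,0.145,0.65])

```text
t: 5.25
ee_pos: [547.7, -137.2, 66.3]
ee_rot: [-0.006, 0.861, 0.508, -0.005]
contact_force: [-1.6, 0.5, -1.4]
opening: 0.353
```

```bash
python3 - <<'E'
from h import *
s=snap('wrist','w2'); p=pose()[0]; print(p,rel((553.9,-140.3,32),61))
print(proj(s,[[553.9,-140.3,64]]), proj(s,[[518,-205,12]]))
W=cloud(s).reshape(-1,3)
m=(np.hypot(W[:,0]-554,W[:,1]+140)<18)&(W[:,2]>55)&(W[:,2]<68)
print('post',np.median(W[m],0),m.sum())
E
```

```text
[ 550.14960657 -138.05465028   70.27904791] (array([-0.1,  4.7, 38.2]), array([-0.0096,  0.0016,  0.0018]))
[[268.61180361 234.55763647]] [[266.32371153 290.50846522]]
post [ 553.98366727 -138.47778173   62.73409226] 578
```

View pics/w2.png

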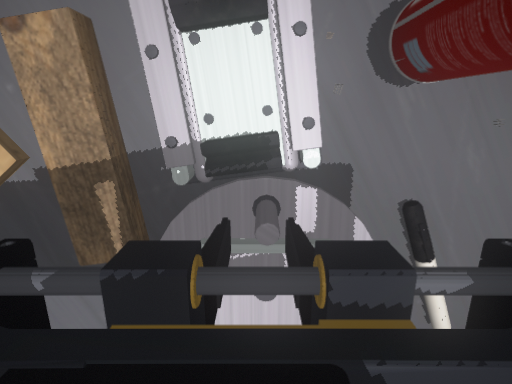

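The wrist picture shows the post top at about (267,237), between the open fingers at columns 228 and 290. The near die's V notch shows at about (240,145). I'll go down and grip the post.

Emit:
servo_tool(targets=[0,3,20,0,0,0,0.65,0,3,37,0,0,0,0.65,0,3,37,0,0,0,0.9,0,3,37,0,0,0,0.9,0,3,37,0,0,0,0.9,0,3,37,0,0,0,0.9,0,3,37,0,0,0,0.9], grip_force=8)

```text
t: 5.88
ee_pos: [557.5, -141.1, 39.9]
ee_rot: [0.001, 0.861, 0.508, 0.001]
contact_force: [-1.9, 3.2, 4.4]
opening: 0.162
```

```bash
python3 - <<'E'
from h import *
print(np.mean([pose()[0] for _ in range(5)],0), monitor.get_obs()['opening'],monitor.get_obs()['contact_force'])
s=snap('top'); print(pose()[0])
s=snap('top'); print(pose()[0])
E
```

```text
[ 557.52929849 -141.11192871   39.8989735 ] 0.16193145445512008 [-1.86323591  3.24196867  4.4401141 ]
[ 557.62415946 -141.1620539    39.86059399]
[ 557.72514796 -141.22178144   39.87421455]
```

Emit:
servo_tool(targets=[-0.4,8.1,0,0,0,0.11,0.9,-1.8,16.1,0,0,0,0.22,0.9,-4,24,0,0,0,0.33,0.9,-7,31.5,0,0,0,0.44,0.9,-10.9,38.7,0,0,0,0.55,0.9,-15.5,45.4,0,0,0,0.66,0.9,-20.9,51.5,0,0,0,0.77,0.9,-26.8,57,0,0,0,0.88,0.9,-33.4,61.9,0,0,0,0.99,0.9,-40.4,65.9,0,0,0,1.1,0.9,-47.9,69.2,0,0,0,1.21,0.9,-55.6,71.7,0,0,0,1.32,0.9])

```text
t: 6.98
ee_pos: [591.5, -225.0, 39.3]
ee_rot: [0.0, 0.992, -0.129, -0.001]
contact_force: [-7.3, 3.5, 8.2]
opening: 0.164
```

```bash
python3 - <<'E'
from h import *
s=snap('top'); o=monitor.get_obs(); p,r=pose(); print(p,r.as_rotvec(),o['contact_force'],o['opening'],o['t'],2*np.degrees(np.arctan2(o['ee_rot'][2],o['ee_rot'][1])))
print(np.degrees(np.arctan2(p[1]+205,p[0]-518)),np.hypot(p[1]+205,p[0]-518))
W=cloud(s).reshape(-1,3)
E
```

```text
[ 591.1715163  -226.47364794   39.34582473] [ 3.11280365 -0.41351586 -0.00362828] [-8.17450685 -0.14181582  8.06455055] 0.16725920019282295 7.0333 -15.13413738726528
-16.35538352056319 76.25738228353026
```

Emit:
servo_tool(targets=[-0.1,3.7,0,0,0,0.05,0.9,-0.4,7.4,0,0,0,0.1,0.9,-0.6,9.6,0,0,0,0.13,0.9,-0.8,11,0,0,0,0.15,0.9,-0.8,11,0,0,0,0.15,0.9])

```text
t: 7.45
ee_pos: [588.9, -233.3, 39.2]
ee_rot: [-0.002, 0.98, -0.201, -0.0]
contact_force: [-3.4, 9.1, 8.1]
opening: 0.167
```

```bash
python3 - <<'E'
from h import *
s=snap('top','t3'); o=monitor.get_obs(); p,r=pose(); print(p,o['contact_force'],o['opening'],o['t'],2*np.degrees(np.arctan2(o['ee_rot'][2],o['ee_rot'][1])))
print(np.degrees(np.arctan2(p[1]+205,p[0]-518)),np.hypot(p[1]+205,p[0]-518))
cv2.imwrite('pics/t3c.png',cv2.resize(s['pixels'][140:250,205:365,::-1],None,fx=5,fy=5,interpolation=cv2.INTER_CUBIC))
E
```

```text
[ 588.95596887 -233.26957302   39.22945171] [-3.23441263  8.33280053  6.81560383] 0.163229515745931 7.5 -23.18939502629736
-21.722835529943502 76.38009084477129
```

View pics/t3c.png

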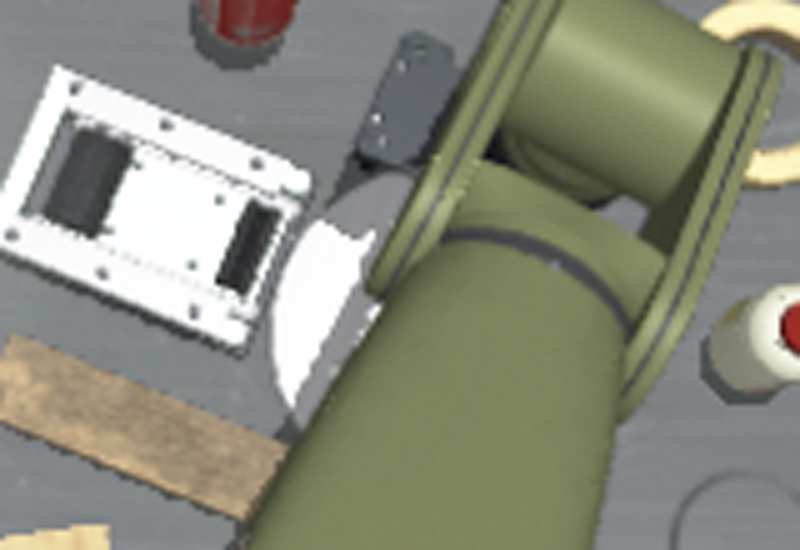

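Emit:
servo_tool(targets=[0,-2,0,0,0,0,0.6,0,-2,0,0,0,0,0.6,0,-2,0,0,0,0,0.6,0,-2,-40,0,0,0,0.6,0,-2,-75,0,0,-0.03,0.6,-15,-36,-75,0,0,-0.04,0.6,-30,-70,-75,0,0,-0.04,0.6,-45,-105,-75,0,0,-0.04,0.6,-60,-138,-75,0,0,-0.04,0.6,-73,-170,-75,0,0,-0.04,0.6,-73,-170,-75,0,0,-0.04,0.6,-73,-170,-75,0,0,-0.04,0.6])

```text
t: 8.5
ee_pos: [588.6, -48.9, 112.7]
ee_rot: [0.0, 0.984, -0.18, 0.0]
contact_force: [0.8, -1.0, 0.2]
opening: 0.399
```

```bash
python3 - <<'E'
from h import *
s=snap('wrist','w4'); p=pose()[0]; o=monitor.get_obs(); print(p,o['opening'],o['t'],rel((579,-45.3,32),-20.9))
t=snap('top','t4')
cv2.imwrite('pics/t4c.png',cv2.resize(t['pixels'][140:250,205:365,::-1],None,fx=5,fy=5,interpolation=cv2.INTER_CUBIC))
E
```

```text
[588.64228773 -50.00925526 112.78956573] 0.4010928113930311 8.55 (array([-10.8,  -1. ,  80.8]), array([ 0.0007, -0.0008,  0.0018]))
```

View pics/w4.png

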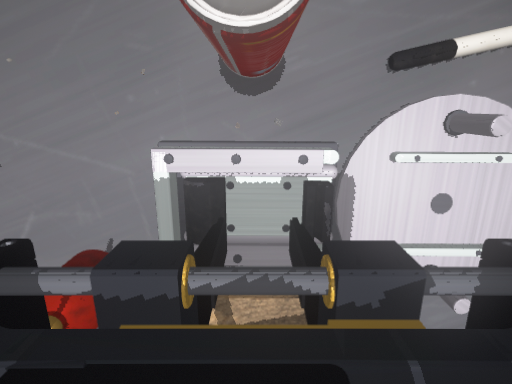

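View pics/t4c.png

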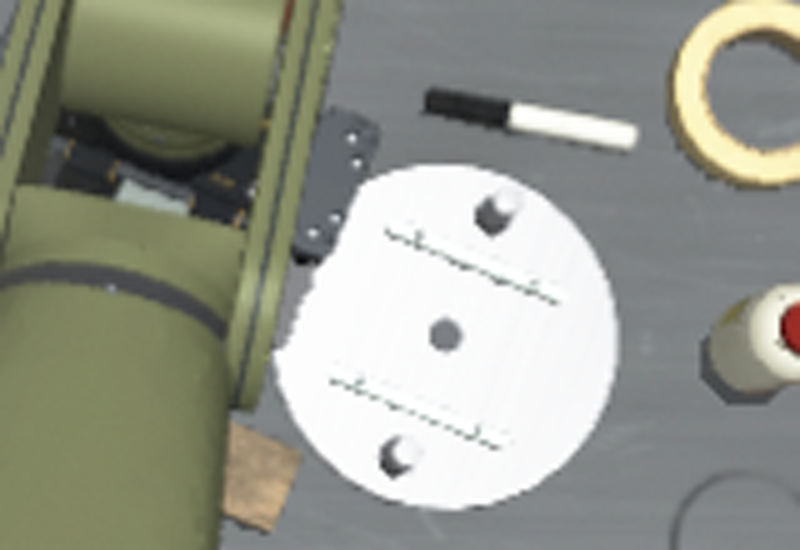

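```bash
python3 - <<'E'
from h import *
u=np.array([.357,.934])
s=snap('wrist')
for uv in [(226,205),(303,205)]:
  for z in (26,46): 
    P=at_z(s,uv,z)[:2]-[518,-205]; print(uv,z,'u',P@u,'y',P@[-.934,.357])
W=cloud(s).reshape(-1,3); d=W[:,:2]-[518,-205]; U=d@u; V=d@[-.934,.357]
m=(abs(V)<30)&(U>100)&(U<245)&(W[:,2]>20)&(W[:,2]<60)
for a in range(105,245,4):
  k=m&(U>=a)&(U<a+4)
  if k.sum()>5: print(a,k.sum(),np.median(W[k][:,2]).round(1),end='; ')
p=pose()[0]; print('tcp',(p[:2]-[518,-205])@u,(p[:2]-[518,-205])@[-.934,.357])
a,=[s]; 
hub=at_z(s,(441,203),12); print('hub',hub)
E
```

```text
(226, 205) 26 u 197.80541729280452 y -2.381905909316483
(226, 205) 46 u 195.61748951204726 y -8.929833789404945
(303, 205) 26 u 129.38489641506212 y -2.406279877314438
(303, 205) 46 u 132.54392359729712 y -8.952302970542489
105 28 24.4; 109 219 44.7; 113 328 44.7; 117 447 39.1; 121 172 37.8; 125 275 44.8; 129 389 39.4; 133 184 25.0; 137 201 24.9; 141 283 25.0; 145 278 25.0; 149 288 25.0; 153 284 24.9; 157 276 24.9; 161 304 24.9; 165 264 24.9; 169 310 25.0; 173 263 24.9; 177 286 24.9; 181 279 24.9; 185 285 24.9; 189 283 24.9; 193 283 25.0; 197 300 25.6; 201 226 39.1; 205 260 42.1; 209 273 44.7; 213 304 44.8; 217 320 44.8; 221 326 44.7; 225 252 42.2; 229 257 39.1; 233 57 36.8; 237 22 22.2; tcp 168.92440423505562 -11.006661885922462
hub [ 517.36560497 -206.28169196   12.        ]
```

Emit:
servo_tool(targets=[-11,4,0,0,0,0,0.65,-11,4,20,0,0,0,0.65,-11,4,45,0,0,0,0.65,-11,4,65,0,0,0,0.65,-11,4,79,0,0,0,0.65,-11,4,79,0,0,0,0.65,-11,4,79,0,0,0,0.65])

```text
t: 9.23
ee_pos: [576.3, -50.6, 33.0]
ee_rot: [0.0, 0.983, -0.182, -0.001]
contact_force: [0.1, -0.6, 0.0]
opening: 0.352
```

```bash
cat >> h.py <<'E'
U=np.array([.357,.934]); V=np.array([-.934,.357]); PV=np.array([518,-205])
def tf(p): d=np.array(p)[:2]-PV; return d@U,d@V
E
python3 - <<'E'
from h import *
s=snap('wrist','w5'); p=pose()[0]; o=monitor.get_obs(); print(p,tf(p),o['opening'],o['t'],o['contact_force'])
E
```

```text
[577.35325729 -50.54294877  34.32287517] (np.float64(165.45199870522217), np.float64(-0.2947750190228814)) 0.3531243772261576 9.2833 [ 0.4873935   1.00263629 -0.22397438]
```

View pics/w5.png

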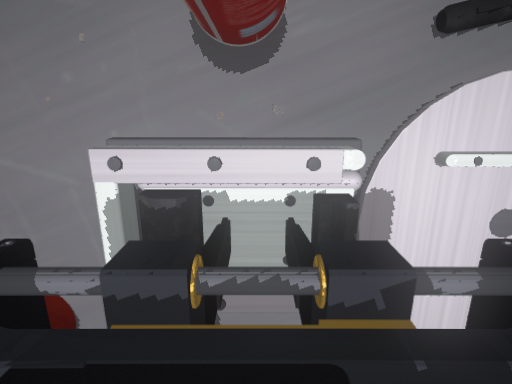

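Emit:
servo_tool(targets=[0,6,0,0,0,0,0.65,0,16,0,0,0,0,0.65,0,28,0,0,0,0,0.65,0,41,0,0,0,0,0.65,0,54,0,0,0,0,0.65,0,67,0,0,0,0,0.65,0,80,0,0,0,0,0.65,0,93,0,0,0,0,0.65,0,106,0,0,0,0,0.65,0,119,0,0,0,0,0.65,0,130,0,0,0,0,0.65,0,138,0,0,0,0,0.65])

```text
t: 10.28
ee_pos: [528.1, -179.8, 35.3]
ee_rot: [-0.001, 0.983, -0.182, 0.001]
contact_force: [1.9, 6.1, 4.0]
opening: 0.346
```

```bash
python3 - <<'E'
from h import *
s=snap('wrist','w6'); p=pose()[0]; o=monitor.get_obs(); print(p,tf(p),o['opening'],o['t'],o['contact_force'])
E
```

```text
[ 527.64396311 -181.0283214    35.15254461] (np.float64(25.83244264332733), np.float64(-0.44957228244013564)) 0.3506760494453212 10.3333 [2.07019339 0.68509085 2.32917807]
```

View pics/w6.png

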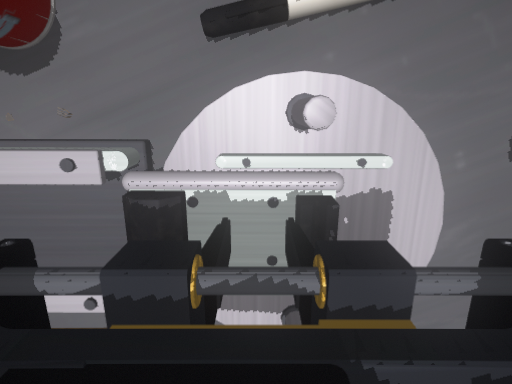

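Emit:
servo_tool(targets=[0,9,0,0,0,0,0.65,0,18,0,0,0,0,0.65,0,26,0,0,0,0,0.65,0,32,0,0,0,0,0.65,0,35,0,0,0,0,0.65,0,35,0,0,0,0,0.65])

```text
t: 10.83
ee_pos: [515.7, -212.1, 35.0]
ee_rot: [-0.0, 0.983, -0.182, 0.001]
contact_force: [1.3, 2.4, 3.9]
opening: 0.351
```

```bash
python3 - <<'E'
from h import *
s=snap('wrist','w7'); p=pose()[0]; o=monitor.get_obs(); print(p,tf(p),o['opening'],o['t'],o['contact_force'])
W=cloud(s).reshape(-1,3); d=W[:,:2]-PV; u=d@U; v=d@V
m=(v<-20)&(v>-45)&(abs(u)<100)&(W[:,2]>19)&(W[:,2]<34)
print('runner/deck u',np.percentile(u[m],[0.5,1,5,95,99,99.5]))
m=(np.hypot(u,v)<125)&(W[:,2]>8)&(W[:,2]<15)&(v<-50)
print('disc u',np.percentile(u[m],[0,1,99,100]))
E
```

```text
[ 515.60110606 -212.00909917   34.84025727] (np.float64(-7.402903765944366), np.float64(-0.26168146128690467)) 0.35409427981427616 10.8833 [1.2999811  3.67307241 3.01944867]
runner/deck u [-58.13666739 -56.94609873 -50.40700311  64.96937724  73.30454595
  74.50756063]
disc u [-82.72255033 -74.55091902 102.99146507 113.49920189]
```

View pics/w7.png

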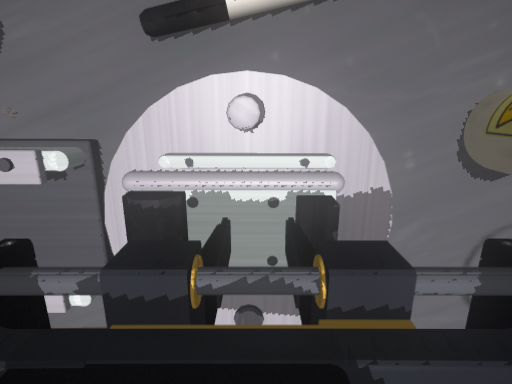

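The runner spans columns 123–345 (centre 234) and the rail spans 160–336 (centre 248). So the carriage has about 9 mm still to go.

Emit:
servo_tool(targets=[0,3,0,0,0,0,0.65,0,6,0,0,0,0,0.65,0,8.5,0,0,0,0,0.65,0,8.5,0,0,0,0,0.65,0,8.5,0,0,0,0,0.65])

```text
t: 11.3
ee_pos: [512.8, -219.2, 34.8]
ee_rot: [-0.0, 0.983, -0.181, 0.001]
contact_force: [1.9, 5.3, 6.4]
opening: 0.349
```

```bash
python3 - <<'E'
from h import *
s=snap('wrist','w8'); p=pose()[0]; o=monitor.get_obs(); print(p,tf(p),o['opening'],o['t'],o['contact_force'])
cv2.imwrite('pics/w8c.png',cv2.resize(s['pixels'][60:240,80:420,::-1],None,fx=2.3,fy=2.3))
E
```

```text
[ 512.80803963 -219.26401106   34.75555868] (np.float64(-15.176116179266053), np.float64(-0.24296096563139563)) 0.35006640162446784 11.35 [2.07116537 5.21746608 6.06140493]
```

View pics/w8c.png

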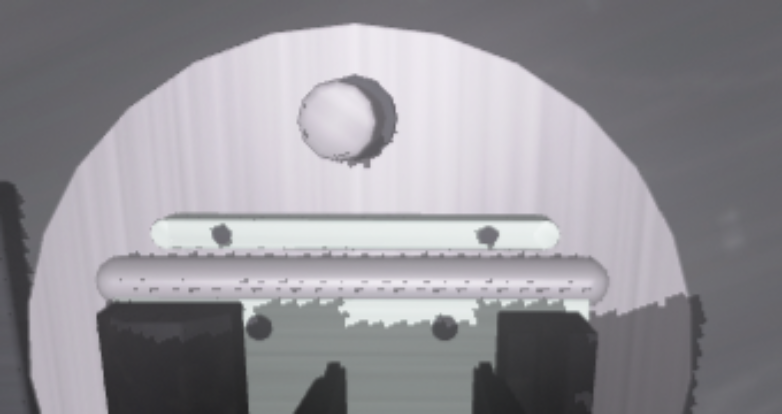

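Emit:
servo_tool(targets=[0,-5,0,0,0,0,0.65,0,-5,-30,0,0,0,0.65,0,-8,-55,0,0,0,0.65,38,-12,-55,0,0,0,0.65,75,-13,-55,0,0,0,0.65,75,-13,-55,0,0,0,0.65,75,-13,-55,0,0,0,0.65])

```text
t: 11.93
ee_pos: [586.9, -234.5, 87.5]
ee_rot: [0.0, 0.984, -0.181, -0.001]
contact_force: [-0.7, -0.9, -0.9]
opening: 0.348
```

```bash
python3 - <<'E'
from h import *
s=snap('wrist','w9'); p=pose()[0]; o=monitor.get_obs(); print(p,tf(p),o['opening'],o['t'],o['contact_force'])
E
```

```text
[ 585.82626802 -233.99234921   87.25437879] (np.float64(-2.8648764791939167), np.float64(-73.70000300142523)) 0.3515031163623388 11.9833 [-0.60356422 -1.04578798 -0.09376079]
```

View pics/w9.png

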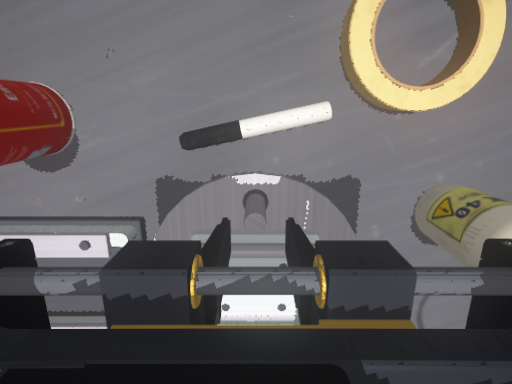

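Emit:
servo_tool(targets=[0,0,25,0,0,0,0.65,0,0,50,0,0,0,0.65,0,0,50,0,0,0,0.9,0,0,50,0,0,0,0.9,0,0,50,0,0,0,0.9,0,0,50,0,0,0,0.9,0,0,50,0,0,0,0.9], grip_force=8)

```text
t: 12.57
ee_pos: [587.0, -232.4, 39.4]
ee_rot: [-0.001, 0.983, -0.181, 0.0]
contact_force: [2.3, 4.8, -4.0]
opening: 0.165
```

Emit:
servo_tool(targets=[-0.4,-8.1,0,0,0,-0.11,0.9,-1.8,-16.1,0,0,0,-0.22,0.9,-4,-24,0,0,0,-0.33,0.9,-7,-31.5,0,0,0,-0.44,0.9,-10.9,-38.7,0,0,0,-0.55,0.9,-15.5,-45.4,0,0,0,-0.66,0.9,-20.9,-51.5,0,0,0,-0.77,0.9,-26.8,-57,0,0,0,-0.88,0.9,-33.4,-61.9,0,0,0,-0.99,0.9,-40.4,-65.9,0,0,0,-1.1,0.9,-47.9,-69.2,0,0,0,-1.21,0.9,-55.6,-71.7,0,0,0,-1.32,0.9])

```text
t: 13.57
ee_pos: [561.9, -145.7, 39.5]
ee_rot: [0.001, 0.887, 0.462, 0.003]
contact_force: [6.7, 3.9, -7.9]
opening: 0.168
```

```bash
cat >> h.py <<'E'
PV=np.array([517,-208])
def st():
    p=pose()[0]; o=monitor.get_obs(); d=p[:2]-PV
    print(p.round(1),'uv',np.round(tf(p),1),'r,bear',np.hypot(*d).round(1),np.degrees(np.arctan2(d[1],d[0])).round(1),'yaw',2*np.degrees(np.arctan2(o['ee_rot'][2],o['ee_rot'][1])),o['opening'],o['t'],o['contact_force'].round(1))
E
python3 - <<'E'
from h import *
s=snap('wrist','w10'); st()
E
```

```text
[ 560.4 -144.8   39.5] uv [ 74.5 -17.9] r,bear 76.7 55.6 yaw 55.32107443803466 0.16141509695462894 13.6167 [ 2.6  6.2 -6.7]
```

View pics/w10.png

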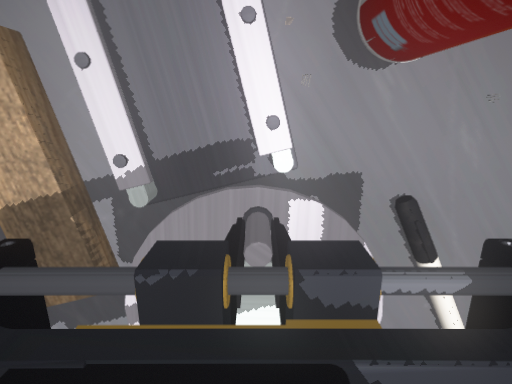

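Emit:
servo_tool(targets=[-0.4,-8.1,0,0,0,-0.11,0.9,-1.8,-16.1,0,0,0,-0.22,0.9,-4,-24,0,0,0,-0.33,0.9,-7,-31.5,0,0,0,-0.44,0.9,-10.9,-38.7,0,0,0,-0.55,0.9,-15.5,-45.4,0,0,0,-0.66,0.9,-20.9,-51.5,0,0,0,-0.77,0.9,-26.8,-57,0,0,0,-0.88,0.9,-33.4,-61.9,0,0,0,-0.99,0.9,-40.4,-65.9,0,0,0,-1.1,0.9,-47.9,-69.2,0,0,0,-1.21,0.9,-55.6,-71.7,0,0,0,-1.32,0.9])

```text
t: 14.62
ee_pos: [468.8, -149.1, 39.8]
ee_rot: [-0.001, 0.417, 0.909, 0.002]
contact_force: [-2.5, 6.9, 1.1]
opening: 0.169
```

```bash
python3 - <<'E'
from h import *
st()
E
```

```text
[ 468.8 -149.1   39.8] uv [37.8 66. ] r,bear 76.1 129.3 yaw 130.7052759470751 0.1689335365072406 14.6167 [-2.5  6.9  1.1]
```

Emit:
servo_tool(targets=[-0.4,-8.1,0,0,0,-0.11,0.9,-1.8,-16.1,0,0,0,-0.22,0.9,-4,-24,0,0,0,-0.33,0.9,-7,-31.5,0,0,0,-0.44,0.9,-9.1,-35.5,0,0,0,-0.5,0.9,-10.5,-38,0,0,0,-0.54,0.9,-11.7,-40,0,0,0,-0.56,0.9,-11.7,-40,0,0,0,-0.56,0.9])

```text
t: 15.28
ee_pos: [447.4, -182.5, 39.7]
ee_rot: [0.0, 0.153, 0.988, 0.004]
contact_force: [3.1, 16.7, 0.5]
opening: 0.239
```

```bash
python3 - <<'E'
from h import *
snap('wrist','w11'); st()
E
```

```text
[ 447.4 -182.3   39.7] uv [-0.8 74.2] r,bear 74.2 159.7 yaw 162.35634863835907 0.23250341549946238 15.3333 [ 2.9 16.   1.2]
```

View pics/w11.png

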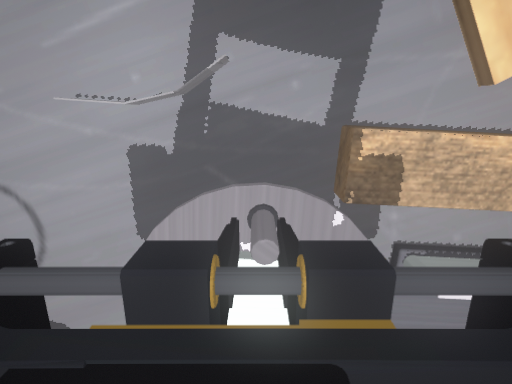

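Emit:
servo_tool(targets=[0,4,0,0,0,0.03,0.65,0,4,0,0,0,0.05,0.65,0,4,-30,0,0,0.056,0.65,0,5,-55,0,0,0.056,0.65,-38,7,-55,0,0,0.056,0.65,-73,9,-55,0,0,0.056,0.65,-73,9,-55,0,0,0.056,0.65,-73,9,-55,0,0,0.056,0.65])

```text
t: 16.0
ee_pos: [520.7, -200.3, 95.1]
ee_rot: [0.001, 0.18, 0.984, -0.001]
contact_force: [-0.8, 0.2, 0.2]
opening: 0.35
```

```bash
python3 - <<'E'
from h import *
snap('wrist','w12'); st()
E
```

```text
[ 519.4 -199.8   94.4] uv [8.5 0.7] r,bear 8.5 73.5 yaw 159.27048109995062 0.3501551795113112 16.05 [ 0.3  0.2 -0.2]
```

View pics/w12.png

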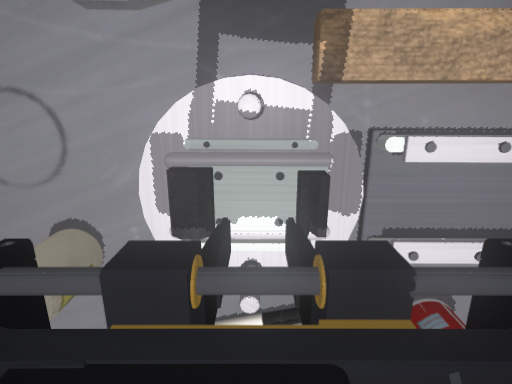

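Emit:
servo_tool(targets=[0,0,25,0,0,0,0.65,0,0,45,0,0,0,0.65,0,0,60,0,0,0,0.65,0,0,60,0,0,0,0.65,0,4,60,0,0,0,0.65,0,9,60,0,0,0,0.65,0,15,60,0,0,0,0.65,0,22,60,0,0,0,0.65,0,30,60,0,0,0,0.65,0,38,60,0,0,0,0.65,0,46,60,0,0,0,0.65,0,52,60,0,0,0,0.65])

```text
t: 17.05
ee_pos: [538.7, -150.6, 35.0]
ee_rot: [0.001, 0.179, 0.984, -0.001]
contact_force: [-2.2, -6.0, 3.2]
opening: 0.348
```

```bash
python3 - <<'E'
from h import *
snap('wrist','w13'); st()
E
```

```text
[ 539.  -149.7   34.9] uv [62.4  0.2] r,bear 62.4 69.3 yaw 159.33518509912756 0.3512686115762679 17.1 [-0.7 -2.8  3.1]
```

View pics/w13.png

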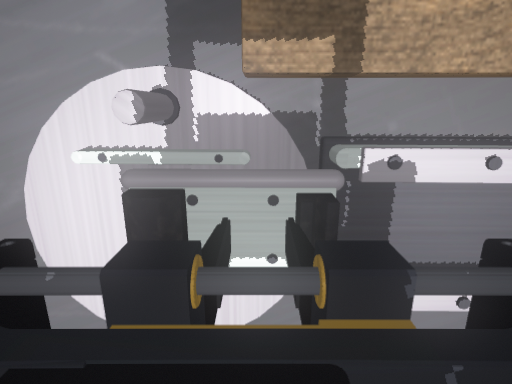

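Emit:
servo_tool(targets=[0,6,0,0,0,0,0.65,0,14,0,0,0,0,0.65,0,23,0,0,0,0,0.65,0,33,0,0,0,0,0.65,0,43,0,0,0,0,0.65,0,53,0,0,0,0,0.65,0,63,0,0,0,0,0.65,0,73,0,0,0,0,0.65,0,83,0,0,0,0,0.65,0,93,0,0,0,0,0.65,0,102,0,0,0,0,0.65,0,108,0,0,0,0,0.65])

```text
t: 18.1
ee_pos: [576.6, -49.6, 34.8]
ee_rot: [0.001, 0.179, 0.984, -0.001]
contact_force: [-2.3, -7.4, 4.9]
opening: 0.345
```

```bash
python3 - <<'E'
from h import *
snap('wrist','w14'); st()
E
```

```text
[576.9 -48.8  34.7] uv [170.1   0.9] r,bear 170.1 69.4 yaw 159.32764357663297 0.35037418118540653 18.15 [-1.4 -3.   3.3]
```

View pics/w14.png

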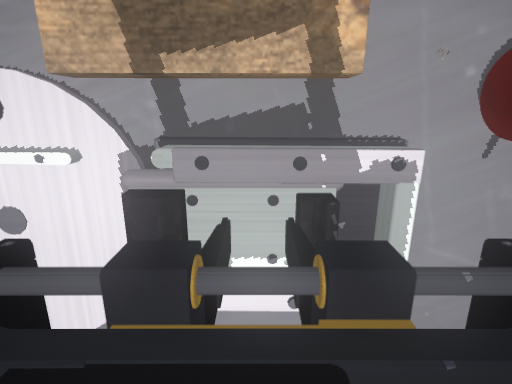

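Going in cleanly, with about 16 mm or more left. I'll creep until the force rises.

Emit:
servo_tool(targets=[0,4,0,0,0,0,0.65,0,8,0,0,0,0,0.65,0,12,0,0,0,0,0.65,0,15,0,0,0,0,0.65,0,18,0,0,0,0,0.65,0,19,0,0,0,0,0.65])

```text
t: 18.65
ee_pos: [583.0, -32.6, 34.7]
ee_rot: [0.0, 0.18, 0.984, -0.001]
contact_force: [-2.3, -7.2, 5.4]
opening: 0.346
```

```bash
python3 - <<'E'
from h import *
snap('wrist','w15'); st()
E
```

```text
[583.  -32.5  34.7] uv [187.5   1. ] r,bear 187.5 69.4 yaw 159.29921469280544 0.3496104662880679 18.7 [-1.5 -5.8  5. ]
```

View pics/w15.png

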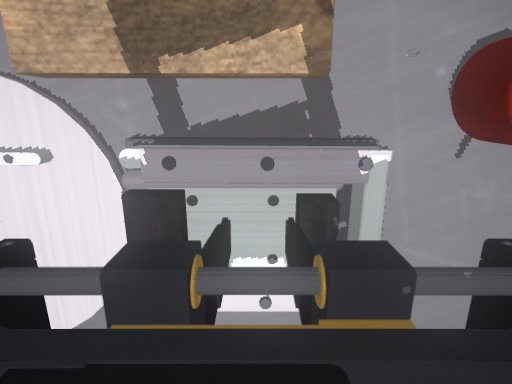

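Force is still just sliding friction (about 6–7 N), so it isn't at the stop yet. Carrying on.

Emit:
servo_tool(targets=[0,2,0,0,0,0,0.65,0,4,0,0,0,0,0.65,0,6,0,0,0,0,0.65,0,6,0,0,0,0,0.65])

```text
t: 19.03
ee_pos: [585.1, -26.9, 34.7]
ee_rot: [0.0, 0.18, 0.984, -0.001]
contact_force: [-2.8, -5.4, 5.0]
opening: 0.352
```

```bash
python3 - <<'E'
from h import *
st()
E
```

```text
[585.1 -26.9  34.7] uv [193.4   1. ] r,bear 193.5 69.4 yaw 159.28745967411112 0.35173284631086343 19.0333 [-2.8 -5.4  5. ]
```

```bash
python3 - <<'E'
from h import *
s=snap('wrist','w16'); st()
cv2.imwrite('pics/w16c.png',cv2.resize(s['pixels'][120:340,90:430,::-1],None,fx=2.3,fy=2.3))
E
```

```text
[585.1 -27.   34.7] uv [193.4   1. ] r,bear 193.4 69.4 yaw 159.28772720381681 0.35140000265079674 19.0833 [-2.1 -5.5  3.9]
```

View pics/w16c.png

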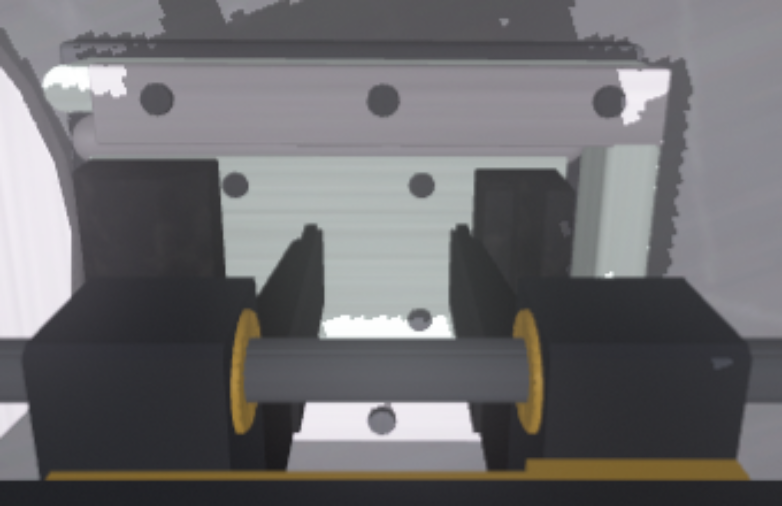

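Emit:
servo_tool(targets=[0,2,0,0,0,0,0.65,0,4,0,0,0,0,0.65,0,4,0,0,0,0,0.65])

```text
t: 19.33
ee_pos: [585.6, -25.5, 34.8]
ee_rot: [-0.0, 0.179, 0.984, -0.003]
contact_force: [-5.7, -14.5, 7.9]
opening: 0.341
```

```bash
python3 - <<'E'
from h import *
snap('wrist');st()
E
```

```text
[585.6 -25.6  34.8] uv [194.8   1. ] r,bear 194.9 69.4 yaw 159.35380285901888 0.3417290114018448 19.3833 [ -6.3 -13.9   7.6]
```

Emit:
servo_tool(targets=[0,2,0,0,0,0,0.65,0,2.5,0,0,0,0,0.65,0,2.5,0,0,0,0,0.65])

```text
t: 19.63
ee_pos: [586.4, -23.5, 34.8]
ee_rot: [-0.0, 0.179, 0.984, -0.003]
contact_force: [-6.0, -15.1, 7.7]
opening: 0.303
```

```bash
python3 - <<'E'
from h import *
snap('wrist');st()
E
```

```text
[586.4 -23.6  34.8] uv [197.   1.] r,bear 197.1 69.4 yaw 159.33491132549713 0.30060544121624 19.6833 [ -6.  -15.    7.3]
```

Emit:
servo_tool(targets=[0,-4,0,0,0,0,0.65,0,-8,0,0,0,0,0.68,0,-8,0,0,0,0,0.68,0,-8,-30,0,0,0,0.68,0,-8,-65,0,0,0,0.68,0,-8,-105,0,0,0,0.68,0,-45,-130,0,0,0,0.68,0,-60,-150,0,0,0,0.68,0,-60,-150,0,0,0,0.68])

```text
t: 20.43
ee_pos: [568.0, -78.2, 189.5]
ee_rot: [0.005, 0.181, 0.984, -0.0]
contact_force: [-0.2, 0.5, 0.3]
opening: 0.318
```

```bash
python3 - <<'E'
from h import *
s=snap('wrist','w17');st()
for n,z in [('carriage_center',19),('notched_end',36),('ridged_end',36),('nest_mouth',12),('pivot',12)]:
    for d in spotter.place_of('wrist',n)[:2]:
        uv=np.array(d['point'])*[512,384]; print(n,round(d['score'],2),uv.round(),np.round(tf(at_z(s,uv,z)),1))
t=snap('top','t17')
cv2.imwrite('pics/t17c.png',cv2.resize(t['pixels'][100:250,140:380,::-1],None,fx=3.3,fy=3.3,interpolation=cv2.INTER_CUBIC))
E
```

```text
[567.2 -76.9 186.7] uv [ 1.404e+02 -1.000e-01] r,bear 140.4 69.1 yaw 159.17207007016785 0.3210771227950648 20.4833 [-0.3 -0.5 -0.1]
carriage_center 0.94 [292. 172.] [179.9  -0.3]
carriage_center 0.72 [509. 230.] [442.9 -71.7]
notched_end 0.93 [340. 173.] [230.1   2.4]
ridged_end 0.85 [247. 174.] [128.3   1.5]
nest_mouth 0.91 [231. 173.] [109.1  -3.1]
pivot 0.92 [140. 171.] [ 3.  -0.2]
```

View pics/w17.png

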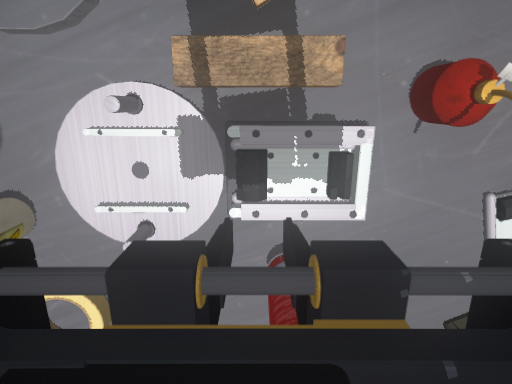

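View pics/t17c.png

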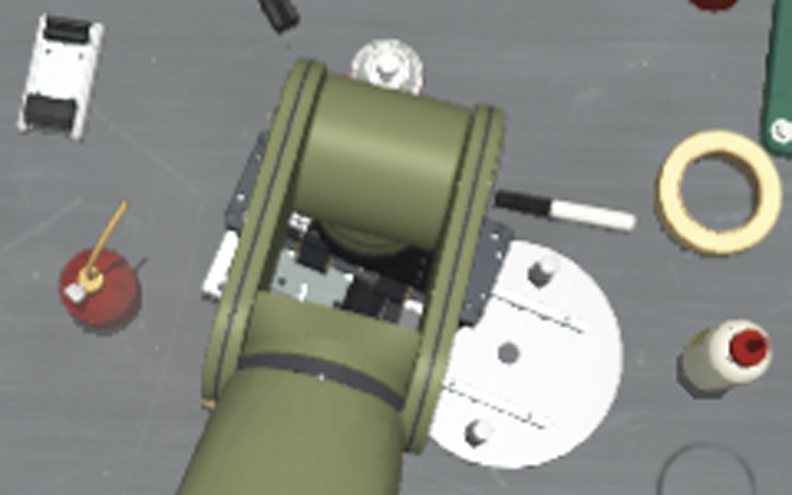

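```bash
python3 - <<'E'
from h import *
s=snap('wrist')
cv2.imwrite('pics/w18c.png',cv2.resize(s['pixels'][110:230,215:390,::-1],None,fx=4.5,fy=4.5,interpolation=cv2.INTER_CUBIC))
E
```

```text
(no output)
```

View pics/w18c.png

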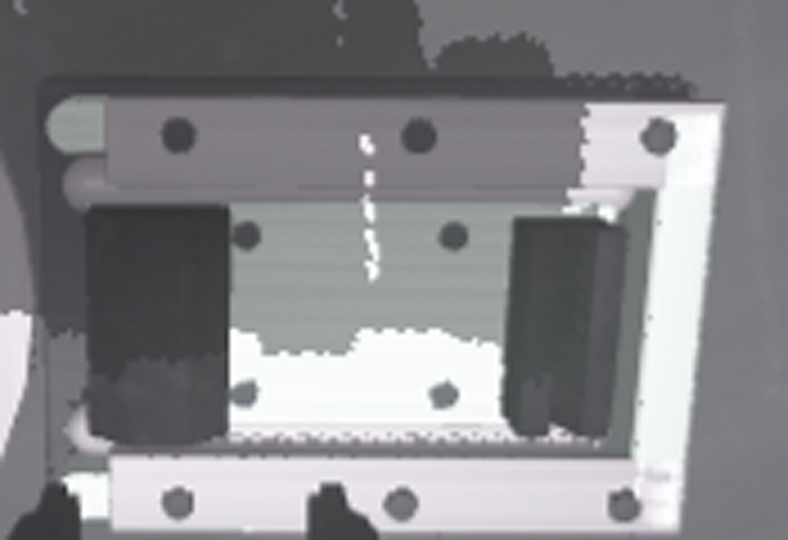

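```bash
python3 - <<'E'
from h import *
print(monitor.get_obs()['contact_force'],finish_job())
E
```

```text
the job is handed in; nothing more can be done
[-0.15389403  0.4985229   0.08032682] None
```

The carriage is turned end for end and back home in the nest, with the notched die deep in and the ridged die next to the turntable. I handed the job in at about 20.6 s; `finish_job()` gives no verdict.

**What I did:** I turned the table to its 0 stop by post b and drew the carriage onto its middle, about 1 mm off centre. I then swung it to the half-turn stop and pushed it in with the fingertips between the dies, without lifting it.

**Last checks:**
- **Home:** the push stalled at about 15 N against 6 N while sliding. The fingers gave way and the carriage did not move, so it was on the stop. In the wrist picture the carriage centre measured 177 mm from the pivot, against 176 mm for home.
- **Clear of the carriage:** after retracting, the contact force read about 0 N.
- **Bystanders:** all looked undisturbed in the last pictures. I did not measure their positions again.

**Disagreements:**
- **Pivot position:** my first estimate was 3–6 mm off along the nest axis compared with what the wrist pictures showed later. I centred the carriage from the rail and runner in the picture instead.
- **Finger position at the stop:** the fingers reached the stop 8 mm further in than I had worked out from that frame. I relied on the force stall and the picture rather than the computed figure.

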